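Clear the lane, dock the corm tub along the rail and lock the gate

TASK

Lift the white cup out of the lane and set it upright wholly on the cork mat. Then push the round blue tub up against the timber rail before the rail's yellow mark and keep it against the rail, sliding it steadily and upright on the table, no flicking, until fully home against the end stop. Finally swing the red gate shut behind the tub until its tail's hole lies over the blue block's hole, and drop the orange-headed lock pin from its stand through both, head fully down, leaving the terracotta pot, bottle, jar, green can and brush where they are.

Things in the scene. Friction and masses are not known exactly. Their poses are not given: they have to be found in the camera images.
- bay: The fixed dock. Origin on the table, at the corner where the timber rail's face meets the end stop's face. Rail face: plane x = 0, from y = -0.04 to 0.38 m; rail 26 mm thick (to +x), 50 mm tall. End stop face: plane y = 0, x = -0.10 to 0, 50 mm tall, with a 75 mm tall grey box behind it. The tub stands on the rail's -x side and slides to -y. z is up.
- tub_home (a point): Where the tub's centre comes when fully home: dock x = -0.050, y = 0.050, 30 mm above the table.
- rail_mark (a point): The yellow mark on the rail: on the rail's face at dock y = 0.20, 50 mm above the table.
- gate_pivot (a point): The gate's upright pivot axis at table height, dock x = -0.145, y = 0.113; a steel foot 22 mm in radius, 57 mm tall in all.
- tub_center (a point): Centre of the round blue tub, a solid cylinder 100 mm in diameter and 60 mm tall (corms and shoots stick out to 80 mm high, look only), 30 mm above its underside; 0.35 to 0.7 kg. It stands on the bare table and is too wide to grip. Its side is smooth and plumb.
- gate (a joint): Angle of the red swing gate, rad. 0: shut, the arm along the dock's +x, across the lane behind the tub, and the tail's hole exactly over the blue block's hole. Grows counter-clockwise seen from above; starts open at 1.6 to 2.0 (arm about along +y). Turns freely with slight friction, stays where left, can pass 0 to -0.2; the arm meets a tub that is home at about -0.05.
- gate_post (a point): Middle of the upright black round post on the gate's arm, 20 mm in diameter, from 44 to 110 mm above the table (this point 77 mm up), 95 mm from the pivot axis; for moving the gate. The arm is a bar 16 mm wide from 32 to 44 mm above the table, 120 mm long from the pivot.
- gate_eye (a point): Centre, at the top face (44 mm above the table), of the 18 mm hole in the gate's tail, a red plate 12 mm thick, 44 by 40 mm, 45 mm from the pivot axis on the side away from the arm.
- lock_hole (a point): Centre, at the top face (30 mm above the table), of the 16 mm hole right through the fixed blue block, 46 mm square. At dock x = -0.190, y = 0.113.
- pin_head (a point): Middle of the lock pin's orange head, a cylinder 24 mm in diameter, 50 mm tall; below it a steel shank 12 mm in diameter, 38 mm long, tapered end (88 mm in all, 80 g, z up along the pin). At the start it stands upright in its stand, head resting on top, this point 65 mm above the table. Fully down in the lock, the head rests on the gate's tail and this point is 69 mm up.
- stand: The pin's fixed wooden stand, 70 mm square and 40 mm tall, origin under its centre; the pin's hole is in the middle of its top.
- pot_center (a point): Bystander: terracotta pot with shoots, 70 mm in diameter, 65 mm tall (shoots to 125 mm); this point half-way up the pot.
- cup_center (a point): Middle (half-way up) of the white cup that stands in the lane between the tub and the end stop: a solid, nearly straight cylinder 60 mm in diameter at the rim, 57 mm at the foot, 60 mm tall (shoots to 120 mm, look only), 0.2 kg.
- mat: Fixed cork mat, 110 mm square, 4 mm thick; origin under its centre, sides along its x and y. A cup standing on it has its middle 34 mm above the table.
- can_center (a point): Bystander: green can, 60 mm in diameter, 75 mm tall, on the open side of the lane; this point half-way up.
- bottle_center (a point): Bystander: white bottle, 64 mm in diameter, 120 mm tall; this point half-way up.
- jar_center (a point): Bystander: amber jar, 70 mm in diameter, 80 mm tall; this point half-way up.
- brush_grip (a point): Bystander: brush 180 mm long lying on the table; this point on its handle.
Mind the look-alikes: they are no part of the job. Leave any pink look-alike of the part that bears tub_center alone. What is shaped like the part that bears cup_center but purple is not meant.

How it is judged (in metres and radians):
On the way, in this order (a step that is already met when the one before it is completed fails the run):
1. the cup stands upright on the mat (horizontal distance between cup_center and mat below 0.03 m and height (world z) of cup_center below 0.04 m and angle between cup_center's own z axis and vertical below 0.1 rad), for 0.2 s.
2. the tub is home: within 6 mm of the rail and of the end stop (x of tub_center in the frame of bay above -0.056 m and y of tub_center in the frame of bay below 0.056 m), for 0.2 s.
3. the gate is shut behind the tub, its hole over the block's hole (within 0.09 rad) (all of step 2 and value of joint gate between -0.09 and 0.09 rad), for 0.2 s.
At the end, for the whole second after the job is handed in: Cup upright on the mat (within 30 mm of its centre); tub upright within 6 mm of rail and end stop; gate within 0.09 rad of shut; pin upright in both holes (within 9 mm), head within 6 mm of resting on the gate's tail; tub and pin at rest (all of step 1 and all of step 3 and angle between tub_center's own z axis and vertical below 0.1 rad and horizontal distance between pin_head and lock_hole below 0.009 m and height (world z) of pin_head below 0.075 m and angle between pin_head's own z axis and vertical below 0.15 rad and linear speed of each of tub, pin below 0.02 m/s); the robot touches nothing.
It fails at once if the tub is more than 15 mm off the rail once its centre is past the yellow mark (x of tub_center in the frame of bay below -0.065 m and y of tub_center in the frame of bay below 0.2 m).
It fails at once if the tub is tipped or lifted (angle between tub_center's own z axis and vertical above 0.3 rad or height (world z) of tub_center above 0.055 m).
It fails at once if the tub is flicked (faster than 0.4 m/s) (linear speed of tub above 0.4 m/s).
It fails at once if a bystander is moved more than 40 mm (distance of any of pot_center, can_center, bottle_center, jar_center, brush_grip from where it was at the start of the episode above 0.04 m).
It also fails if it takes over 72 s, if anything falls off the work surface, if the arm or the gripper's body presses on something with over 40 N, if the wrist force passes 120 N, or if a joint passes its speed limit or range.

ROBOT

A 7-joint arm with a two-finger parallel gripper is mounted at the origin on the work surface. World frame = base frame: x ahead of the robot, y to its left, z up, the work surface at z = 0. Lengths are in m, angles in degrees, forces in N, time in s.
With the tool pointing down it reaches from about 0.4 to 0.875 m from the base axis. Payload 4.4 kg.
Tool frame: the origin (TCP) lies at the very end of the fingers, on their centre line; the grasp point (between the pads) lies 19 mm behind it; z points along the fingers, y is the line along which they close (so a half turn about z gives the same grasp; the last joint's range is limited). The gripper opens to 85 mm and grips with 20 to 120 N. Pads are 22 mm wide; open, the fingers measure 114 mm over their backs; the gripper's body (76 mm by 85 mm) begins 54 mm behind the grasp point. The pads swing forward as they close: fully open they stand 13 mm farther back than shut.
Start: joints at [-79.515, 36.005, 2.206, 86.941, -1.547, 57.084, -1.146], TCP at [0.16, 0.63, 0.231] pointing down, gripper open.
Joint ranges: [-175.42, 175.42], [-21.48, 121.26], [-71.46, 75.88], [10.55, 141.38], [-63.04, 243.04], [13.31, 113.54], [-168.57, 168.57]. Speed limits (degrees/s): [147.25, 147.25, 180, 180, 180, 180, 180].

INTERFACE

Orientations are given as [roll, pitch, yaw] about the fixed x, y, z axes, in that order (R = Rz(yaw) Ry(pitch) Rx(roll)).
In Python, from cell import ctrl gives the robot as it stands.
- The arm moves only by the tool move_arm, never from a script. Its argument "increments" is a list of rows, each a list of 3 entries, a list of its own where there are three numbers: the shift along the world's x, y, z normalised to -1 to 1, where 1 is 0.1 m, then the turn about the world's z normalised to -1 to 1, where 1 is 360 degrees, then the opening, from 0 (shut) to 1 (fully open). A call has 1 to 5 rows; each row shifts and turns the commanded pose from where the row before left it; what a row does not reach is not made up. A row lasts 1/10 s, in which the tool goes at most 50 mm and 8.59 degrees, less where a joint would pass 70% of its speed; a pose out of reach is approached as far as the arm can. A call with a number of a shift or a turn outside -1 to 1 is refused whole. A call with a gripper value outside its range is refused whole. The fingers move at their own pace and stop on an object; "squeeze" is the grip in N (left out, the last holds). Time passes only in rows, so rows that do not move let the fingers close. It gives the time, the measured TCP pose, the force, the opening and the grip force at its end, in the units of the state.
- ctrl.sense(): the state, without advancing time (a new reading comes with each control period).
- ctrl.grab_frame(name): name is "scene" or "top" or "wrist"; returns a dict with "img" (420x560x3 uint8, red, green, blue), "fx", "fy", "cx", "cy" (pixels), "extrinsics" (4x4, takes a point from camera to world coordinates). Camera axes: x right, y up, looking along -z (the intrinsics and any distortion apply to the point x, -y, -z); pixel columns grow to the right and rows downward; lengths in m; the calibration is good to about 2 mm. A picture is of the moment at which its call begins. There is no depth.
- ctrl.job_done(): hands the job in; it is judged then, once.
The state is a dict: "t": time; "joint_positions": joint angles; "qd": joint speeds; "effort": joint torques, N m; "position": TCP position; "ee_rot": TCP orientation; "wrist_force": force on the tool from outside, world axes, zero at the start; "wrist_torque": the same for the moment, N m; "finger_gap": opening from 0.0 (shut) to 1.0 (fully open); "gripper_force": force on a finger pad.
Only numpy, scipy, OpenCV 4.12 (cv2) and the standard library are available. Lean on these libraries where they do the work, as an engineer would, in place of code of your own. Each camera call takes 0.05 s, during which the arm holds its last target. There are 200 camera calls.

## Working session

There is one attempt and no reset: what is moved stays moved. The work goes in short steps, Python scripts to look and compute and a tool call to move; the robot and the scene stay as the last step left them, time stands still between calls to the robot, and variables do not carry over. Pictures are saved under pics/ and viewed, at most 10 in all, crops included, and the job is handed in when it is done.

Besides the shell and the picture viewer there is one more tool, called after "Request:" in YAML: its name, and indented under it one key for each argument. move_arm: Moves the arm, as the interface text tells. Scaled input: -1 to 1 covers 0.1 m each way for a shift and 360 degrees each way for a turn. Its arguments: {"type":"object","properties":{"increments":{"type":"array"},"squeeze":{"type":"number"}},"required":["increments"]}

```bash
mkdir -p pics; cat > h.py <<'E'
import numpy as np, cv2
from cell import ctrl
def ray(f,u,v):
    d=np.array([(u-f["cx"])/f["fx"],-(v-f["cy"])/f["fy"],-1.0]); E=np.array(f["extrinsics"])
    return E[:3,3],E[:3,:3]@d
def plane(f,u,v,z):
    o,d=ray(f,u,v); return (o+d*(z-o[2])/d[2])
def proj(f,p):
    E=np.array(f["extrinsics"]); c=E[:3,:3].T@(np.array(p)-E[:3,3])
    return f["cx"]+f["fx"]*c[0]/-c[2], f["cy"]-f["fy"]*c[1]/-c[2]
def save(f,n): cv2.imwrite("pics/"+n,cv2.cvtColor(f["img"],cv2.COLOR_RGB2BGR))
E
python3 - <<'E'
from h import *
import pickle
F={n:ctrl.grab_frame(n) for n in("scene","top")}
pickle.dump(F,open("F.pkl","wb"))
for n,f in F.items(): save(f,n+".png"); print(n,[k for k in f],f["fx"],f["fy"],f["cx"],f["cy"],np.round(f["extrinsics"],3).tolist())
print(ctrl.sense())
E
```

```text
scene ['img', 'fx', 'fy', 'cx', 'cy', 'extrinsics'] 405.06404755929094 405.06404755929094 279.6563033906021 208.8588931709099 [[-0.284, -0.568, 0.772, 1.354], [0.959, -0.155, 0.238, 0.266], [-0.016, 0.808, 0.589, 0.733], [0.0, 0.0, 0.0, 1.0]]
top ['img', 'fx', 'fy', 'cx', 'cy', 'extrinsics'] 399.19205230719166 399.19205230719166 281.308910474296 211.92160363956785 [[-0.016, 0.989, -0.148, 0.312], [-1.0, -0.017, -0.002, 0.006], [-0.005, 0.148, 0.989, 1.427], [0.0, 0.0, 0.0, 1.0]]
{'t': 0.1, 'joint_positions': array([-79.5155091 ,  36.05331264,   2.20300889,  86.99055633,
        -1.54708178,  57.08458581,  -1.14476281]), 'qd': array([-0.1092043 ,  0.02441496, -0.03069797, -0.11161735, -0.00184767,
        0.05157783, -0.04539932]), 'effort': array([ 3.04383357e-03, -5.64522278e+01,  1.23017628e+00, -1.93970525e+01,
        1.11889606e-02,  5.47922304e-03, -2.02497125e-05]), 'position': array([0.15988305, 0.62944493, 0.23048298]), 'ee_rot': array([-1.79901233e+02,  1.08190131e-03,  1.65746312e+02]), 'wrist_force': array([-0.44848724,  0.19789067, -0.31986111]), 'wrist_torque': array([-0.02169169,  0.07044929, -0.00414637]), 'gripper_force': 0.0, 'finger_gap': 1.001163388554433}
```

View pics/top.png

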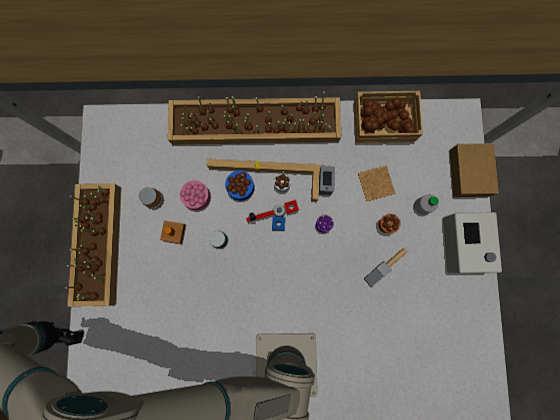

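View pics/scene.png

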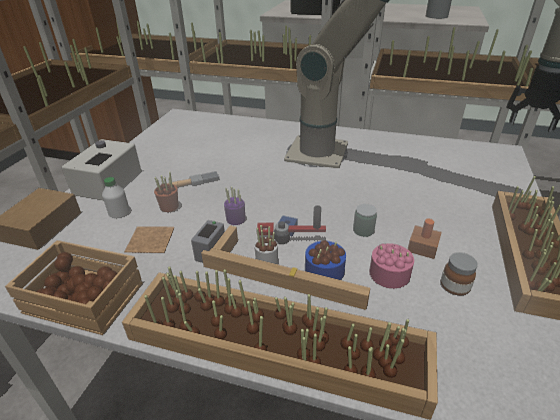

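Top view (image up = +x, left = +y): tub (239,185), white cup (282,183), rail (208–318, ~166), end stop (317,185), gate pivot (278,211), arm towards (252,218), blue block (279,224), mat (377,183), pin on its stand (173,232), can (219,239). The scene view agrees. Now for measurements.

```bash
python3 - <<'E'
from h import *
import pickle
F=pickle.load(open("F.pkl","rb"))
f=F["top"]
for n,(u,v,z) in dict(tub=(239,185,.07),cup=(282,183,.07),mat=(377,183,.004),pin=(173,231,.09),stand=(173,232,.04),can=(219,239,.075),block=(279,225,.03),pivot=(279,211,.057),post=(252,218,.11),eye=(292,208,.044),railL=(207,166,.05),corner=(314,172,.05),stopEnd=(313,199,.05),mark=(257,168,.05),purple=(324,224,.07)).items(): print(n,np.round(plane(f,u,v,z),3))
for n,c in(("top",(140,140,420,260)),("scene",(120,170,480,310))):
    x0,y0,x1,y1=c; im=F[n]["img"][y0:y1,x0:x1]
    k=800/(x1-x0); im=cv2.resize(im,None,fx=k,fy=k,interpolation=cv2.INTER_CUBIC)
    cv2.imwrite(f"pics/{n}_z.png",im[:,:,::-1])
E
```

```text
tub [0.612 0.154 0.07 ]
cup [0.616 0.005 0.07 ]
mat [ 0.625 -0.341  0.004]
pin [0.453 0.374 0.09 ]
stand [0.455 0.388 0.04 ]
can [0.425 0.222 0.075]
block [0.474 0.018 0.03 ]
pivot [0.52  0.017 0.057]
post [0.49  0.107 0.11 ]
eye [ 0.532 -0.029  0.044]
railL [0.687 0.27  0.05 ]
corner [ 0.659 -0.109  0.05 ]
stopEnd [ 0.562 -0.103  0.05 ]
mark [0.677 0.092 0.05 ]
purple [ 0.471 -0.137  0.07 ]
```

View pics/top_z.png

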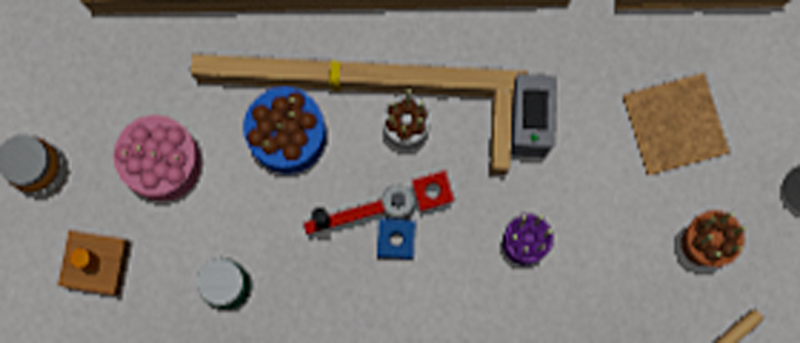

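Crop: rail/stop corner at about (313,171) in the full picture. The dock is rotated about -4° and the tub sits about 16 mm off the rail. Moving over the cup for a close look.

Request:
move_arm:
  increments:
    - [[0.28,-0.39,0],0.007,1]
    - [[0.28,-0.39,0],0.007,1]
    - [[0.28,-0.39,0],0.007,1]
    - [[0.28,-0.39,0],0.007,1]
    - [[0.28,-0.39,0],0,1]

```text
t: 0.6
position: [0.3008, 0.4331, 0.2311]
ee_rot: [-180.0, -0.0, 175.9]
wrist_force: [1.4, 0.3, 0.7]
finger_gap: 0.998
gripper_force: 0.0
```

Request:
move_arm:
  increments:
    - [[0.28,-0.39,0],0,1]
    - [[0.28,-0.39,0],0,1]
    - [[0.28,-0.39,0],0,1]
    - [[0.28,-0.39,0],0,1]
    - [[0.28,-0.39,0],0,1]

```text
t: 1.1
position: [0.4407, 0.2382, 0.2312]
ee_rot: [-180.0, -0.0, 175.8]
wrist_force: [-0.1, -0.4, 0.4]
finger_gap: 0.998
gripper_force: 0.0
```

Request:
move_arm:
  increments:
    - [[0.28,-0.39,0],0,1]
    - [[0.28,-0.39,0],0,1]
    - [[0.28,-0.39,0],0,1]
    - [[0.28,-0.39,0],0,1]
    - [[0.28,-0.39,0],0,1]

```text
t: 1.6
position: [0.5807, 0.0433, 0.231]
ee_rot: [180.0, -0.0, 175.8]
wrist_force: [0.4, 1.0, 0.5]
finger_gap: 0.997
gripper_force: 0.0
```

Request:
move_arm:
  increments:
    - [[0.2,-0.3,0],0,1]
    - [[0,0,0],0,1]
    - [[0,0,0],0,1]

```text
t: 1.9
position: [0.5997, 0.0142, 0.2306]
ee_rot: [180.0, -0.1, 175.7]
wrist_force: [-0.6, -0.3, 0.0]
finger_gap: 0.996
gripper_force: 0.0
```

```bash
python3 - <<'E'
from h import *
import pickle
f=ctrl.grab_frame("wrist"); save(f,"w1.png"); pickle.dump(f,open("w1.pkl","wb"))
s=ctrl.sense(); print(s["t"],s["position"],s["ee_rot"],s["joint_positions"]); print(np.round(f["extrinsics"],3),f["fx"],f["cx"],f["cy"])
E
```

```text
1.95 [0.59929578 0.01578927 0.23074617] [ 1.79956090e+02 -9.72755839e-02  1.75840892e+02] [-5.4629906  31.83538608  2.05774149 95.35520001 -1.4314962  52.92493781
 82.99112653]
[[ 0.075 -0.945 -0.318  0.518]
 [ 0.997  0.071  0.023  0.019]
 [ 0.001 -0.319  0.948  0.373]
 [ 0.     0.     0.     1.   ]] 328.0273427684749 278.73612636030214 210.69706964500412
```

View pics/w1.png

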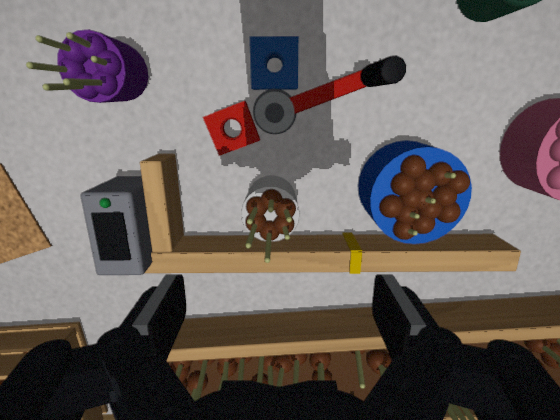

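Wrist view (down = +x, right = +y): cup (270,210), tub (415,192), block hole (274,64), pivot (275,111), eye (232,127), post top (396,68), rail's top face edge at row ~251, mark (355,252), stop at (160,200). All clear enough to measure.

```bash
python3 - <<'E'
from h import *
import pickle
f=pickle.load(open("w1.pkl","rb")); im=f["img"]
hsv=cv2.cvtColor(im,cv2.COLOR_RGB2HSV)
def P(u,v,z): return plane(f,u,v,z)[:2]
# rail edge: brightness jump along columns
g=cv2.cvtColor(im,cv2.COLOR_RGB2GRAY).astype(float)
pts=[]
for u in list(range(195,240,5))+list(range(305,340,5))+list(range(370,490,5)):
    d=g[243:262,u]-g[241:260,u]; k=np.argmax(d); pts.append(P(u,242.5+k+.5,.05))
pts=np.array(pts); c=np.polyfit(pts[:,1],pts[:,0],1); r=pts[:,0]-np.polyval(c,pts[:,1]); pts=pts[abs(r)<.004]; c=np.polyfit(pts[:,1],pts[:,0],1)
print("rail x=a*y+b",c, "resid",np.std(pts[:,0]-np.polyval(c,pts[:,1])),len(pts))
th=np.arctan(c[0]); yd=np.array([np.sin(th),np.cos(th)]); xd=np.array([yd[1],-yd[0]])
sp=[]
for v in range(170,232,4):
    d=g[v,156:182]-g[v,158:184]; k=np.argmax(d); sp.append(P(157+k,v,.05))
sp=np.array(sp); sy=np.median(sp@yd); print("stop spread",np.round(sp@yd,4))
def blob(m,n,win):
    x0,y0,x1,y1=win; mm=np.zeros(m.shape,np.uint8); mm[y0:y1,x0:x1]=m[y0:y1,x0:x1]
    N,l,s,ce=cv2.connectedComponentsWithStats(mm); i=1+np.argmax(s[1:,4]); 
    print(n,s[i],ce[i]); return l==i
H,S,V=hsv[...,0],hsv[...,1],hsv[...,2]
blue=((H>100)&(H<130)&(S>120)).astype(np.uint8)
b=blob(blue,"tub",(340,120,490,260)); bl=blob(blue,"block",(230,20,320,100))
w=blob(((S<45)&(V>150)).astype(np.uint8),"cup?",(235,165,305,245))
yel=blob(((H>22)&(H<32)&(S>200)&(V>120)).astype(np.uint8),"mark",(330,220,380,280))
A=lambda z,R,s,win:None
def ext(m,n,R,h,Rb=None):
    v,u=np.nonzero(m); Rb=Rb or R
    bot=v.max()+1; ub=u[v==v.max()].mean(); l=u.min(); rr=u.max()+1
    pb=P(ub,bot,h)
    top=v.min(); ut=u[v==top].mean(); pt=P(ut,top,0)
    print(n,"x from rim far:",pb-[R,0]," x from foot near:",pt+[Rb,0], "L/R rim:",P(l,v[u==u.min()].mean(),h),P(rr,v[u==u.max()].mean(),h))
ext(b,"tub",.05,.06); ext(w,"cup",.03,.06,.0285)
hole=P(274,64,.03);piv=P(275,110,.057);eye=P(232,127,.044);post=P(396,68,.11)
o=np.array([np.polyval(c,0),0])
o=o+yd*(sy-o@yd)
print("dock origin",o,"th deg",np.degrees(th))
D=lambda p:np.round([(p-o)@xd,(p-o)@yd],4)
for n,p in dict(hole=hole,piv=piv,eye=eye,post=post,mark=P(355,252,.05)).items(): print(n,p,D(p))
for n,q in dict(lock=(-.19,.113),pivot=(-.145,.113),home=(-.05,.05)).items(): print(n,o+xd*q[0]+yd*q[1])
E
```

```text
rail x=a*y+b [0.06708462 0.67384397] resid 0.0007926109903477374 40
stop spread [-0.0631 -0.0636 -0.0631 -0.0636 -0.0631 -0.0636 -0.063  -0.0635 -0.063
 -0.0635 -0.063  -0.0635 -0.064  -0.0635 -0.063  -0.0635]
tub [ 359  141  113  103 4115] [404.42867558 184.52879708]
block [ 250   37   48   53 2251] [273.94935584  62.13238561]
cup? [235 165  27  67 934] [242.63383298 193.84368308]
mark [350 250  12  23 250] [355.384 260.92 ]
tub x from rim far: [0.62002383 0.15004917]  x from foot near: [0.62141438 0.15846636] L/R rim: [0.6036844  0.09208211] [0.61306316 0.20311096]
cup x from rim far: [ 0.61335089 -0.02391589]  x from foot near: [ 0.61257054 -0.0347522 ] L/R rim: [ 0.60571734 -0.03087898] [ 0.60362693 -0.00372897]
dock origin [ 0.66657495 -0.10835606] th deg 3.837915242945048
hole [0.48432307 0.01731976] [-0.1903  0.1132]
piv [0.52581495 0.01528617] [-0.1487  0.1139]
eye [ 0.53881723 -0.02795381] [-0.1329  0.0717]
post [0.50155893 0.10746846] [-0.1791  0.2043]
mark [0.6795765  0.09028469] [-0.0003  0.1991]
lock [0.48456461 0.01710802]
pivot [0.52946369 0.01409598]
home [ 0.62003379 -0.05512148]
```

```bash
python3 - <<'E'
from h import *
import pickle
f=pickle.load(open("w1.pkl","rb"));im=f["img"]
print("rim L,R",plane(f,242,205,.06),plane(f,299,205,.06),"far",plane(f,270,241,.06),"foot near",plane(f,270,177,0))
for n in [(.612,.005),(.616,.005)]: print(n,[np.round(proj(f,(n[0]+dx,n[1]+dy,z)),1) for dx,dy,z in((.03,0,.06),(-.0285,0,0),(0,-.03,.06),(0,.03,.06))])
cv2.imwrite("pics/w1z.png",cv2.resize(im[160:260,215:325],None,fx=5,fy=5,interpolation=cv2.INTER_CUBIC)[:,:,::-1])
F=pickle.load(open("F.pkl","rb"));t=F["top"]
h=cv2.cvtColor(t["img"],cv2.COLOR_RGB2HSV)
m=((h[...,0]>5)&(h[...,0]<20)&(h[...,1]>90)).astype(np.uint8); w=np.zeros_like(m); w[155:210,350:405]=m[155:210,350:405]
M=cv2.moments(w); print("mat",plane(t,M["m10"]/M["m00"],M["m01"]/M["m00"],.004))
r=cv2.minAreaRect(np.argwhere(w)[:,::-1].astype(np.float32)); print(r)
E
```

```text
rim L,R [ 0.61402043 -0.02480206  0.06      ] [0.61831303 0.03215936 0.06      ] far [ 6.55274144e-01 -9.73993149e-05  6.00000000e-02] foot near [0.60098845 0.00297086 0.        ]
(0.612, 0.005) [array([273.9, 228.8]), array([270.5, 161.9]), array([241.6, 203.1]), array([301.5, 198.8])]
(0.616, 0.005) [array([274.2, 232.4]), array([270.8, 165.4]), array([242. , 206.9]), array([301.7, 202.6])]
mat [ 0.62520739 -0.3373811   0.004     ]
((376.0, 183.00001525878906), (30.060474395751953, 29.454065322875977), 72.34988403320312)
```

View pics/w1z.png

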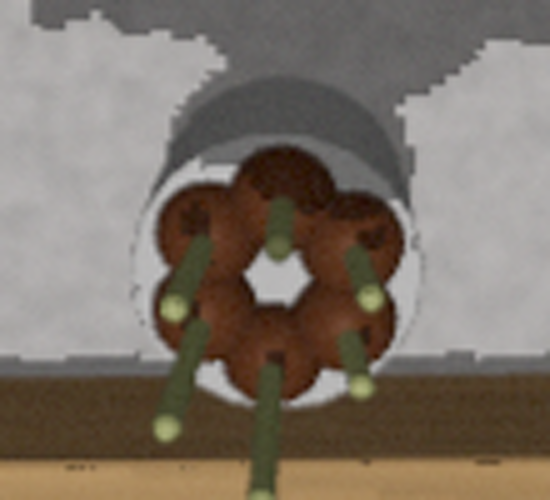

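Crop: rim spans x 241–300, far rim row 241, foot near row 175, so the cup is at about (0.626, 0.0035). Grasping it.

Request:
move_arm:
  increments:
    - [[0.26,-0.12,0],0,1]
    - [[0,0,-0.45],0,1]
    - [[0,0,-0.45],0,1]
    - [[0,0,-0.45],0,1]
    - [[0,0,-0.4],0,1]
  squeeze: 40

```text
t: 2.45
position: [0.6248, 0.0056, 0.0545]
ee_rot: [179.9, -0.1, 176.0]
wrist_force: [-0.2, -0.2, -0.6]
finger_gap: 0.997
gripper_force: 0.0
```

Request:
move_arm:
  increments:
    - [[0,0,-0.4],0,1]
    - [[0,0,0],0,1]
    - [[0,0,0],0,0]
    - [[0,0,0],0,0]
    - [[0,0,0],0,0]

```text
t: 2.95
position: [0.6279, 0.0035, 0.019]
ee_rot: [180.0, 0.3, 175.8]
wrist_force: [0.3, 0.5, 2.6]
finger_gap: 0.684
gripper_force: 43.4
```

Request:
move_arm:
  increments:
    - [[0,0,0],0,0]
    - [[0,0,0],0,0]
    - [[0,0,0],0,0]

```text
t: 3.25
position: [0.628, 0.0035, 0.019]
ee_rot: [179.9, 0.2, 175.8]
wrist_force: [-0.7, 0.4, 8.0]
finger_gap: 0.68
gripper_force: 43.7
```

Request:
move_arm:
  increments:
    - [[0,0,0.3],0,0]
    - [[0,0,0.45],0,0]
    - [[0,0,0.45],0,0]
    - [[0,0,0.4],0,0]
    - [[0,-0.4,0],0,0]

```text
t: 3.75
position: [0.6308, -0.0289, 0.1837]
ee_rot: [179.6, 0.7, 176.4]
wrist_force: [0.6, 0.7, -1.9]
finger_gap: 0.684
gripper_force: 44.2
```

Request:
move_arm:
  increments:
    - [[0,-0.45,0],0,0]
    - [[0,-0.45,0],0,0]
    - [[0,-0.45,0],0,0]
    - [[0,-0.25,0],0,0]
    - [[0,0,0],0,0]

```text
t: 4.25
position: [0.6244, -0.2044, 0.177]
ee_rot: [-179.7, 0.0, 175.3]
wrist_force: [-0.7, -0.0, -2.9]
finger_gap: 0.68
gripper_force: 44.2
```

```bash
python3 - <<'E'
from h import *
import pickle
f=ctrl.grab_frame("wrist"); save(f,"w2.png"); pickle.dump(f,open("w2.pkl","wb"))
s=ctrl.sense(); print(s["t"],s["position"],s["ee_rot"],s["finger_gap"])
h=cv2.cvtColor(f["img"],cv2.COLOR_RGB2HSV)
print([np.round(proj(f,(.63+a,-.338+b,.004))) for a in(-.05,.05) for b in(-.05,.05)])
E
```

```text
4.3 [ 0.62504438 -0.20037818  0.17684441] [-1.79912114e+02  1.03650182e-02  1.75536606e+02] 0.6814918720760902
[array([ 87., 158.]), array([190., 149.]), array([113., 251.]), array([206., 245.])]
```

View pics/w2.png

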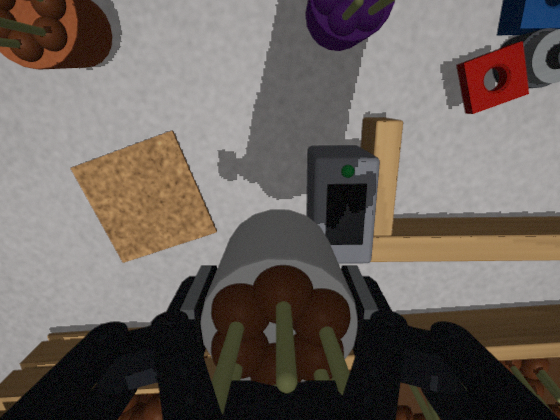

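Mat corners in the wrist view: (72,168), (173,132), (216,231), (123,261); the cup hangs upright between the fingers.

```bash
python3 - <<'E'
from h import *
import pickle
f=pickle.load(open("w2.pkl","rb"))
c=np.array([plane(f,u,v,.004) for u,v in((72,168),(173,132),(216,231),(123,261))]); print(c,c.mean(0))
E
```

```text
[[ 0.58864948 -0.4057132   0.004     ]
 [ 0.56272401 -0.30104935  0.004     ]
 [ 0.66556217 -0.27497306  0.004     ]
 [ 0.69206694 -0.37955238  0.004     ]] [ 0.62725065 -0.340322    0.004     ]
```

Request:
move_arm:
  increments:
    - [[0.03,-0.4,0],0,0]
    - [[0,-0.45,0],0,0]
    - [[0,-0.4,0],0,0]
    - [[0,-0.15,-0.2],0,0]
    - [[0,0,-0.4],0,0]

```text
t: 4.8
position: [0.6311, -0.3417, 0.1198]
ee_rot: [-179.7, 0.5, 175.6]
wrist_force: [0.3, -0.1, -2.7]
finger_gap: 0.684
gripper_force: 44.3
```

Request:
move_arm:
  increments:
    - [[0,0,-0.4],0,0]
    - [[0,0,-0.3],0,0]
    - [[0,0,-0.15],0,0]
    - [[0,0,0],0,0]
    - [[0,0,0],0,0]

```text
t: 5.3
position: [0.6303, -0.3367, 0.0327]
ee_rot: [-180.0, 0.1, 175.9]
wrist_force: [0.2, 1.0, -1.0]
finger_gap: 0.678
gripper_force: 44.2
```

Request:
move_arm:
  increments:
    - [[0,0,-0.08],0,0]
    - [[0,0,0],0,0]
    - [[0,0,0],0,0]

```text
t: 5.6
position: [0.6293, -0.3372, 0.0241]
ee_rot: [-180.0, 0.0, 175.8]
wrist_force: [0.5, -0.3, -2.4]
finger_gap: 0.685
gripper_force: 44.2
```

Request:
move_arm:
  increments:
    - [[0,0,-0.02],0,0]
    - [[0,0,0],0,1]
    - [[0,0,0],0,1]
    - [[0,0,0],0,1]
    - [[0,0,0.1],0,1]

```text
t: 6.1
position: [0.6279, -0.3364, 0.0302]
ee_rot: [179.9, -0.2, 175.8]
wrist_force: [-0.3, 0.1, -1.0]
finger_gap: 1.007
gripper_force: 0.0
```

Request:
move_arm:
  increments:
    - [[0,0,0.4],0,1]
    - [[0,0,0.45],0,1]
    - [[0,0,0.45],0,1]
    - [[0,0,0.4],0,1]
    - [[0,0,0],0,1]

```text
t: 6.6
position: [0.6329, -0.3391, 0.2098]
ee_rot: [-179.7, 0.7, 175.8]
wrist_force: [0.4, -1.0, 0.4]
finger_gap: 0.999
gripper_force: 0.0
```

```bash
python3 - <<'E'
from h import *
f=ctrl.grab_frame("wrist"); g=ctrl.grab_frame("top"); save(f,"w3.png")
s=ctrl.sense(); print(s["t"],s["position"])
h=cv2.cvtColor(g["img"],cv2.COLOR_RGB2HSV)
m=((h[...,0]>160)&(h[...,0]<178)&(h[...,1]>60)&(h[...,2]>90)).astype(np.uint8); m[:170]=0;m[215:]=0;m[:,:170]=0;m[:,215:]=0
M=cv2.moments(m);print("pink",plane(g,M["m10"]/M["m00"],M["m01"]/M["m00"],.055),m.sum())
E
```

```text
6.7 [ 0.629582   -0.33724429  0.20329009]
pink [0.58537077 0.3149936  0.055     ] 620
```

View pics/w3.png

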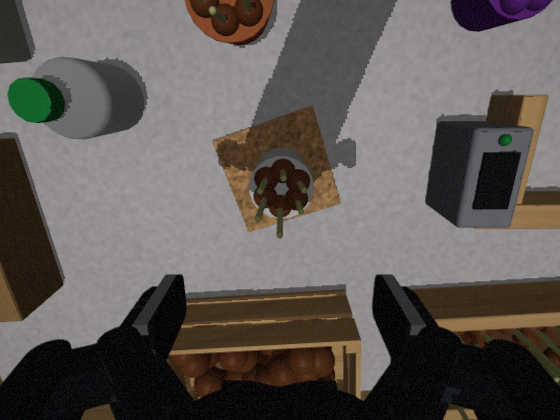

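The cup stands upright near the mat's centre (about (281,180)). Next, going behind the tub.

Request:
move_arm:
  increments:
    - [[-0.04,0.46,0],-0.021,0]
    - [[-0.04,0.46,0],-0.021,0]
    - [[-0.04,0.46,0],-0.021,0]
    - [[-0.04,0.46,0],-0.021,0]
    - [[-0.04,0.46,0],-0.021,0]

```text
t: 7.2
position: [0.6073, -0.105, 0.1996]
ee_rot: [-179.9, -0.2, 137.7]
wrist_force: [1.3, 0.5, -0.6]
finger_gap: 0.144
gripper_force: 0.0
```

Request:
move_arm:
  increments:
    - [[-0.04,0.46,0],-0.021,0]
    - [[-0.04,0.46,0],-0.021,0]
    - [[-0.04,0.46,0],-0.02,0]
    - [[-0.04,0.46,0],0,0]
    - [[-0.04,0.46,0],0,0]

```text
t: 7.7
position: [0.5873, 0.1248, 0.1997]
ee_rot: [-179.8, -0.0, 115.7]
wrist_force: [0.8, 0.1, -0.3]
finger_gap: -0.0
gripper_force: 0.0
```

Request:
move_arm:
  increments:
    - [[0,0.46,0],0,0]
    - [[0,0.46,0],0,0]
    - [[0,0,0],0,0]
    - [[0,0,0],0,0]

```text
t: 8.1
position: [0.5875, 0.2163, 0.1995]
ee_rot: [-179.8, -0.0, 115.9]
wrist_force: [0.5, -1.1, -0.3]
finger_gap: -0.004
gripper_force: 0.0
```

```bash
python3 - <<'E'
from h import *
import pickle
f=ctrl.grab_frame("wrist"); save(f,"w4.png"); pickle.dump(f,open("w4.pkl","wb"))
s=ctrl.sense(); print(s["t"],s["position"],s["ee_rot"],s["joint_positions"][6],s["finger_gap"])
h=cv2.cvtColor(f["img"],cv2.COLOR_RGB2HSV)
m=((h[...,0]>100)&(h[...,0]<130)&(h[...,1]>120)).astype(np.uint8)
N,l,st,ce=cv2.connectedComponentsWithStats(m); i=1+np.argmax(st[1:,4]); print(st[i],ce[i])
E
```

```text
8.15 [0.58806463 0.2141514  0.19988599] [-1.79815492e+02  5.00589218e-02  1.15718234e+02] 16.034624528589124 0.003487291078437461
[ 230  202  103  100 3485] [281.85451937 238.9543759 ]
```

View pics/w4.png

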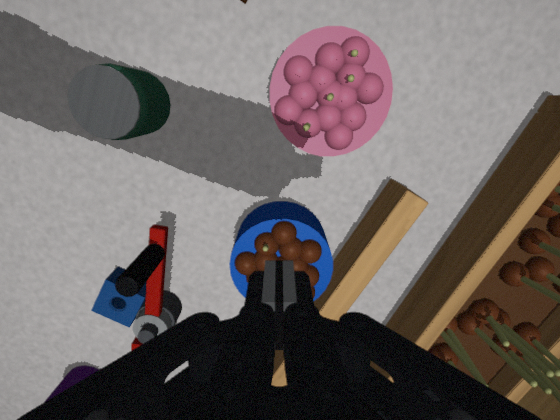

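Wrist view: tub at (281,255) directly ahead of the closed fingers, pink tub (332,88) behind, gate post (145,270), all clear. Descending behind the tub.

Request:
move_arm:
  increments:
    - [[-0.05,0.1,-0.2],0,0]
    - [[0,0,-0.45],0,0]
    - [[0,0,-0.45],0,0]
    - [[0,0,-0.4],0,0]
    - [[0,0,-0.3],0,0]

```text
t: 8.65
position: [0.5828, 0.2217, 0.0184]
ee_rot: [-179.8, 0.1, 115.5]
wrist_force: [0.9, 0.0, -0.9]
finger_gap: 0.001
gripper_force: 0.0
```

Request:
move_arm:
  increments:
    - [[0,0,0],0,0]
    - [[0,0,0],0,0]

```text
t: 8.85
position: [0.5843, 0.2229, 0.0214]
ee_rot: [-179.9, 0.1, 115.6]
wrist_force: [0.2, 0.0, 0.2]
finger_gap: -0.0
gripper_force: 0.0
```

Request:
move_arm:
  increments:
    - [[0.04,-0.08,0],0,0]
    - [[0.04,-0.08,0],0,0]
    - [[0.04,-0.08,0],0,0]
    - [[0.04,-0.08,0],0,0]
    - [[0.05,-0.09,0],0,0]

```text
t: 9.35
position: [0.6035, 0.1857, 0.022]
ee_rot: [-179.9, -0.3, 115.7]
wrist_force: [-13.9, 16.2, 12.8]
finger_gap: 0.0
gripper_force: 10.8
```

Request:
move_arm:
  increments:
    - [[0.0,0,0],0,0]

```text
t: 9.45
position: [0.6033, 0.1852, 0.0217]
ee_rot: [-179.9, -0.2, 115.7]
wrist_force: [-5.2, 4.8, 3.7]
finger_gap: -0.001
gripper_force: 3.5
```

```bash
cat > tub.py <<'E'
from h import *
o=np.array([.66657,-.10836]); xd=np.array([.99776,-.0669]); yd=np.array([.0669,.99776])
g=ctrl.grab_frame("top"); h=cv2.cvtColor(g["img"],cv2.COLOR_RGB2HSV)
m=((h[...,0]>100)&(h[...,0]<130)&(h[...,1]>120)).astype(np.uint8); m[:160]=0;m[204:]=0;m[:,:200]=0;m[:,320:]=0
v,u=np.nonzero(m)
for n,p in(("left",plane(g,u.min(),np.median(v[u==u.min()]),.055)),("right",plane(g,u.max()+1,np.median(v[u==u.max()]),.055))):
    q=p[:2]+[.006,0]-o; print(n,np.round([q@xd,q@yd],4))
M=cv2.moments(m);p=plane(g,u.min()/2+u.max()/2+.5,(v.min()+v.max()+1)/2,.045)[:2]+[.006,0]-o;print("mid",np.round([p@xd,p@yd],4))
s=ctrl.sense();p=s["position"][:2]-o; print(s["t"],"tool dock",np.round([p@xd,p@yd],4),s["wrist_force"])
E
python3 tub.py
```

```text
left [-0.0904  0.3079]
right [-0.0667 -0.0241]
mid [-0.0387  0.1443]
9.5 tool dock [-0.0826  0.2887] [-4.5136735   5.04589476  4.91749791]
```

Request:
move_arm:
  increments:
    - [[0.01,-0.08,0],0,0]
    - [[0.01,-0.08,0],0,0]
    - [[0,0,0],0,0]

```text
t: 9.8
position: [0.5999, 0.1755, 0.0215]
ee_rot: [-179.5, -0.8, 116.0]
wrist_force: [-15.2, 13.9, 14.7]
finger_gap: -0.002
gripper_force: 10.3
```

```bash
sed -i 's/^v,u=np.nonzero(m)/N,l,st,ce=cv2.connectedComponentsWithStats(cv2.morphologyEx(m,cv2.MORPH_CLOSE,np.ones((9,9),np.uint8))); print(st[1:].tolist()); m=(l==1+np.argmax(st[1:,4])).astype(np.uint8); v,u=np.nonzero(m)/' tub.py; python3 tub.py
```

```text
[[235, 160, 1, 2, 2], [230, 168, 32, 35, 468], [319, 183, 1, 11, 11]]
left [-0.0931  0.2901]
right [-0.05    0.1804]
mid [-0.0614  0.2369]
9.85 tool dock [-0.0855  0.2788] [-15.35967547  14.53008175  14.25007667]
```

Request:
move_arm:
  increments:
    - [[-0.1,0.15,0],0,0]
    - [[-0.1,0.2,0.1],0,0]
    - [[0,0,0.45],0,0]
    - [[0,0,0.45],0,0]
    - [[-0.2,0.3,0.3],0,0]

```text
t: 10.35
position: [0.5727, 0.2258, 0.1548]
ee_rot: [179.6, 0.5, 115.1]
wrist_force: [1.0, 0.7, 0.4]
finger_gap: 0.001
gripper_force: 0.0
```

Request:
move_arm:
  increments:
    - [[0,0,0.2],-0.02,0]
    - [[0,0,0],-0.02,0]
    - [[0,0,0],-0.01,0]
    - [[0,0,0],0,0]
    - [[0,0,0],0,0]

```text
t: 10.85
position: [0.5675, 0.2319, 0.1712]
ee_rot: [180.0, 0.1, 97.7]
wrist_force: [-0.2, 0.4, -0.2]
finger_gap: 0.001
gripper_force: 0.0
```

```bash
python3 - <<'E'
from h import *
import pickle
o=np.array([.66657,-.10836]); xd=np.array([.99776,-.0669]); yd=np.array([.0669,.99776])
f=ctrl.grab_frame("wrist"); pickle.dump(f,open("w5.pkl","wb")); save(f,"w5.png")
s=ctrl.sense(); print(s["t"],s["position"],s["ee_rot"],s["wrist_force"])
for q in((-.05,.237),(-.055,.232)):
    print(q,[np.round(proj(f,np.r_[o+xd*(q[0]+.05*np.cos(a))+yd*(q[1]+.05*np.sin(a)),.06])) for a in np.radians([0,90,180,270])])
E
```

```text
10.9 [0.56738622 0.23210667 0.17109979] [1.79989498e+02 5.24760535e-02 9.77342851e+01] [-0.83882403  0.5566288  -0.17291408]
(-0.05, 0.237) [array([386., 327.]), array([349., 270.]), array([281., 308.]), array([321., 360.])]
(-0.055, 0.232) [array([380., 330.]), array([342., 274.]), array([274., 312.]), array([315., 364.])]
```

View pics/w5.png

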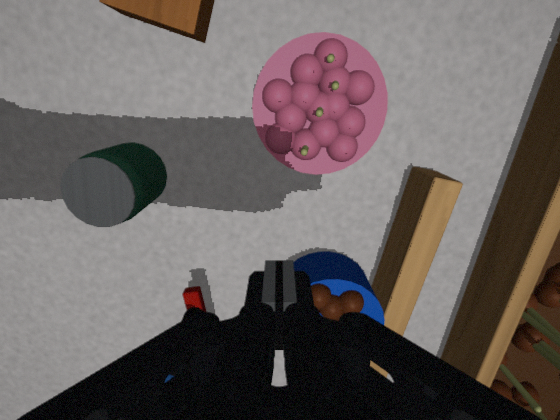

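Wrist view: tub rim's right edge (384,320) and back edge (345,279) put it at dock x ≈ -0.051, y ≈ 0.23, against the rail. Switching to a flatter push angle (12°), lower down.

Request:
move_arm:
  increments:
    - [[0.28,-0.16,0],0,0]
    - [[0.285,-0.16,0],0,0]
    - [[0,0,-0.45],0,0]
    - [[0,0,-0.45],0,0]
    - [[0,0,-0.4],0,0]

```text
t: 11.4
position: [0.6235, 0.2002, 0.0393]
ee_rot: [-180.0, 0.0, 97.7]
wrist_force: [0.5, 1.5, -0.1]
finger_gap: -0.001
gripper_force: 0.0
```

Request:
move_arm:
  increments:
    - [[0,0,-0.3],0,0]
    - [[0,0,0],0,0]
    - [[0,0,0],0,0]

```text
t: 11.7
position: [0.6239, 0.2004, 0.0114]
ee_rot: [-180.0, 0.0, 97.7]
wrist_force: [-0.1, 0.2, 0.9]
finger_gap: 0.002
gripper_force: 0.0
```

Request:
move_arm:
  increments:
    - [[-0.005,-0.06,0],0,0]
    - [[-0.005,-0.06,0],0,0]
    - [[-0.005,-0.06,0],0,0]
    - [[-0.005,-0.06,0],0,0]

```text
t: 12.1
position: [0.6221, 0.1779, 0.0126]
ee_rot: [179.9, -0.1, 97.7]
wrist_force: [-0.6, 2.9, 1.4]
finger_gap: 0.001
gripper_force: 0.0
```

```bash
python3 tub.py
```

```text
[[234, 161, 1, 1, 1], [229, 168, 35, 30, 553], [319, 183, 1, 11, 11]]
left [-0.0826  0.2944]
right [-0.0514  0.1733]
mid [-0.0523  0.2357]
12.15 tool dock [-0.0635  0.2808] [-0.92622271  1.08825372  1.3558446 ]
```

Low force now. Sliding on.

Request:
move_arm:
  increments:
    - [[-0.005,-0.08,0],0,0]
    - [[-0.006,-0.09,0],0,0]
    - [[-0.006,-0.09,0],0,0]
    - [[-0.006,-0.09,0],0,0]
    - [[-0.006,-0.09,0],0,0]

```text
t: 12.65
position: [0.6185, 0.1319, 0.0113]
ee_rot: [-180.0, 0.0, 97.7]
wrist_force: [0.5, 3.8, 1.4]
finger_gap: -0.002
gripper_force: 0.0
```

```bash
python3 tub.py
```

```text
[[250, 166, 1, 2, 2], [240, 169, 37, 29, 532], [319, 183, 1, 11, 11]]
left [-0.0735  0.2563]
right [-0.0492  0.1276]
mid [-0.052   0.1932]
12.7 tool dock [-0.0639  0.2338] [0.08797127 0.29024432 1.43137505]
```

Request:
move_arm:
  increments:
    - [[-0.006,-0.09,0],0,0]
    - [[-0.006,-0.09,0],0,0]
    - [[-0.006,-0.09,0],0,0]
    - [[-0.006,-0.09,0],0,0]
    - [[-0.006,-0.09,0],0,0]

```text
t: 13.2
position: [0.6154, 0.087, 0.0112]
ee_rot: [-180.0, 0.0, 97.7]
wrist_force: [-0.9, 3.1, 0.6]
finger_gap: -0.002
gripper_force: 0.0
```

Request:
move_arm:
  increments:
    - [[-0.006,-0.09,0],0,0]
    - [[-0.006,-0.09,0],0,0]
    - [[-0.006,-0.09,0],0,0]
    - [[-0.006,-0.09,0],0,0]
    - [[-0.006,-0.09,0],0,0]

```text
t: 13.7
position: [0.6124, 0.0422, 0.0112]
ee_rot: [-180.0, 0.0, 97.7]
wrist_force: [-0.6, 1.8, -0.8]
finger_gap: -0.002
gripper_force: 0.0
```

```bash
python3 tub.py
```

```text
[[275, 164, 28, 36, 438], [319, 183, 1, 11, 11], [270, 200, 1, 1, 1]]
left [-0.0852  0.1328]
right [-0.0446  0.0364]
mid [-0.0412  0.0857]
13.75 tool dock [-0.0639  0.1439] [-0.63007357  0.75253533 -0.14593708]
```

Request:
move_arm:
  increments:
    - [[-0.004,-0.06,0],0,0]
    - [[-0.004,-0.06,0],0,0]
    - [[-0.004,-0.06,0],0,0]
    - [[-0.004,-0.06,0],0,0]
    - [[-0.004,-0.06,0],0,0]

```text
t: 14.25
position: [0.6106, 0.0127, 0.0113]
ee_rot: [180.0, -0.0, 97.7]
wrist_force: [-0.4, 3.5, 1.3]
finger_gap: 0.002
gripper_force: 0.0
```

Request:
move_arm:
  increments:
    - [[-0.002,-0.03,0],0,0]
    - [[0,0,0],0,0]

```text
t: 14.45
position: [0.6105, 0.0086, 0.0114]
ee_rot: [180.0, 0.1, 97.6]
wrist_force: [0.9, -0.7, -0.6]
finger_gap: 0.003
gripper_force: 0.0
```

Request:
move_arm:
  increments:
    - [[-0.002,-0.02,0],0,0]
    - [[0,0,0],0,0]

```text
t: 14.65
position: [0.6105, 0.0086, 0.0114]
ee_rot: [180.0, -0.0, 97.7]
wrist_force: [0.2, 3.3, 0.5]
finger_gap: -0.004
gripper_force: 0.0
```

Request:
move_arm:
  increments:
    - [[-0.001,-0.02,0],0,0]
    - [[0,0,0],0,0]

```text
t: 14.85
position: [0.6103, 0.0086, 0.0114]
ee_rot: [180.0, -0.2, 97.8]
wrist_force: [-0.0, 7.1, 0.8]
finger_gap: -0.002
gripper_force: 0.0
```

Request:
move_arm:
  increments:
    - [[0,-0.02,0],0,0]
    - [[0,0,0],0,0]

```text
t: 15.05
position: [0.6103, 0.0086, 0.0114]
ee_rot: [180.0, -0.3, 97.9]
wrist_force: [0.4, 9.0, 1.8]
finger_gap: -0.0
gripper_force: 0.0
```

Request:
move_arm:
  increments:
    - [[0.01,-0.02,0],0,0]
    - [[0,0,0],0,0]

```text
t: 15.25
position: [0.6104, 0.0086, 0.0114]
ee_rot: [-179.9, -0.4, 97.9]
wrist_force: [-1.2, 14.0, 4.4]
finger_gap: 0.002
gripper_force: 0.0
```

The tub is home: force rises with no motion. Retreating and going for the gate post.

Request:
move_arm:
  increments:
    - [[0.0,0.2,0],0,0]
    - [[0.02,0.25,0],0,0]
    - [[0,0,0.45],0,0]
    - [[0,0,0.45],0,0]
    - [[0,0,0.45],0,0]

```text
t: 15.75
position: [0.6128, 0.0458, 0.1475]
ee_rot: [-179.9, 0.1, 97.7]
wrist_force: [1.4, 0.5, -0.0]
finger_gap: -0.0
gripper_force: 0.0
```

Request:
move_arm:
  increments:
    - [[0,0,0.45],0,1]
    - [[-0.3,0.16,0],0.013,1]
    - [[-0.3,0.16,0],0.012,1]
    - [[-0.3,0.16,0],0,1]
    - [[-0.2,0.1,0],0,1]

```text
t: 16.25
position: [0.5009, 0.1051, 0.1914]
ee_rot: [-179.9, -0.0, 106.7]
wrist_force: [0.8, 0.0, 0.8]
finger_gap: 0.851
gripper_force: 0.0
```

Request:
move_arm:
  increments:
    - [[0,0,0],0,1]
    - [[0,0,0],0,1]

```text
t: 16.45
position: [0.5036, 0.1043, 0.1916]
ee_rot: [179.9, 0.1, 106.7]
wrist_force: [0.6, -0.5, -0.8]
finger_gap: 1.0
gripper_force: 0.0
```

```bash
python3 tub.py; python3 - <<'E'
from h import *
f=ctrl.grab_frame("wrist"); save(f,"w6.png"); s=ctrl.sense(); print(s["position"],s["ee_rot"],s["joint_positions"][6])
g=f["img"].max(2); m=((g<60)).astype(np.uint8); m[330:]=0
N,l,st,ce=cv2.connectedComponentsWithStats(m)
for i in range(1,N):
    if st[i,4]>100: print(st[i],np.round(ce[i]))
print("pred post top",proj(f,(.5022,.105,.11)),"mid",proj(f,(.5022,.105,.06)))
E
```

```text
[[284, 170, 36, 30, 581]]
left [-0.0587  0.1025]
right [-0.0596 -0.0238]
mid [-0.0498  0.0393]
16.5 tool dock [-0.1762  0.201 ] [-0.1149344  -0.43712818 -0.14770744]
[0.50439727 0.10392185 0.19148201] [1.79923782e+02 7.54053169e-02 1.06626045e+02] 16.959111922266246
[198   0  74  67 944] [248.  48.]
[ 383    0   84   49 1796] [414.  26.]
[  295    70   265   260 11685] [438. 227.]
[265 181  26  46 986] [277. 204.]
[ 474  184   86  146 5468] [528. 276.]
[222 226  47  51 650] [249. 244.]
[285 247  11  30 192] [290. 260.]
[228 254  15  14 157] [235. 261.]
[ 112  275   74   55 2437] [159. 307.]
[267 275  18  14 128] [276. 280.]
[258 296  37   6 139] [277. 299.]
pred post top (np.float64(276.70667199651655), np.float64(215.88815824306528)) mid (np.float64(276.9502540270006), np.float64(196.59336356088377))
```

Post found exactly where predicted (277,215). Descending and gripping it.

Request:
move_arm:
  increments:
    - [[-0.02,0.01,-0.4],0,1]
    - [[0,0,-0.4],0,1]
    - [[0,0,-0.4],0,1]
    - [[0,0,0],0,0.15]
    - [[0,0,0],0,0.15]
  squeeze: 20

```text
t: 17.05
position: [0.5017, 0.1049, 0.0713]
ee_rot: [-179.9, 0.0, 106.6]
wrist_force: [-0.4, 0.2, 0.4]
finger_gap: 0.688
gripper_force: 0.0
```

Request:
move_arm:
  increments:
    - [[0,0,0],0,0.15]
    - [[0,0,0],0,0.15]
    - [[0,0,0],0,0.15]
    - [[0,0,0],0,0.15]
    - [[0,0,0],0,0.15]

```text
t: 17.55
position: [0.5025, 0.1063, 0.0731]
ee_rot: [179.8, 0.0, 106.7]
wrist_force: [-0.5, 0.1, 7.8]
finger_gap: 0.224
gripper_force: 21.9
```

```bash
python3 - <<'E'
import numpy as np
from cell import ctrl
o=np.array([.66657,-.10836]); xd=np.array([.99776,-.0669]); yd=np.array([.0669,.99776])
p=ctrl.sense()["position"][:2]; piv=o-.145*xd+.113*yd
r=p-piv; print("r",np.hypot(*r),"gate ang",np.degrees(np.arctan2(r@yd,r@xd)))
P=lambda a:piv+.095*(np.cos(np.radians(a))*xd+np.sin(np.radians(a))*yd)
A=np.degrees(np.arctan2(r@yd,r@xd)); a=np.linspace(A,0,21); q=np.array([p]+[P(x) for x in a[1:]])
print("turn/row",-A/20/360); print(np.round(np.diff(q,axis=0)*10,3).tolist(),P(0))
E
```

```text
r 0.0960442669729862 gate ang 110.13924310717066
turn/row -0.015297117098218146
[[0.092, 0.011], [0.09, 0.013], [0.091, 0.004], [0.091, -0.005], [0.09, -0.013], [0.089, -0.022], [0.086, -0.03], [0.083, -0.039], [0.079, -0.046], [0.074, -0.054], [0.068, -0.061], [0.062, -0.067], [0.056, -0.072], [0.048, -0.077], [0.041, -0.082], [0.033, -0.085], [0.024, -0.088], [0.016, -0.09], [0.007, -0.091], [-0.002, -0.091]] [0.6242417  0.00773188]
```

Request:
move_arm:
  increments:
    - [[0.09,0.01,0],-0.015,0.15]
    - [[0.09,0.013,0],-0.015,0.15]
    - [[0.09,0.004,0],-0.015,0.15]
    - [[0.09,-0.005,0],-0.015,0.15]
    - [[0.09,-0.013,0],-0.015,0.15]

```text
t: 18.05
position: [0.5473, 0.1079, 0.0732]
ee_rot: [179.9, -0.1, 79.5]
wrist_force: [-1.0, 0.8, 6.6]
finger_gap: 0.231
gripper_force: 21.8
```

Request:
move_arm:
  increments:
    - [[0.09,-0.022,0],-0.015,0.15]
    - [[0.086,-0.03,0],-0.015,0.15]
    - [[0.083,-0.039,0],-0.015,0.15]
    - [[0.079,-0.046,0],-0.015,0.15]
    - [[0.074,-0.054,0],-0.015,0.15]

```text
t: 18.55
position: [0.5878, 0.0887, 0.0731]
ee_rot: [-180.0, -0.1, 52.5]
wrist_force: [-2.9, 1.8, 6.8]
finger_gap: 0.228
gripper_force: 21.9
```

Request:
move_arm:
  increments:
    - [[0.068,-0.061,0],-0.015,0.15]
    - [[0.062,-0.067,0],-0.015,0.15]
    - [[0.056,-0.072,0],-0.015,0.15]
    - [[0.048,-0.077,0],-0.016,0.15]
    - [[0.041,-0.082,0],-0.016,0.15]

```text
t: 19.05
position: [0.6153, 0.0524, 0.0731]
ee_rot: [-179.9, -0.1, 24.8]
wrist_force: [-2.7, -0.0, 6.4]
finger_gap: 0.23
gripper_force: 21.8
```

Request:
move_arm:
  increments:
    - [[0.033,-0.085,0],-0.016,0.15]
    - [[0.024,-0.088,0],-0.016,0.15]
    - [[0.016,-0.09,0],-0.016,0.15]
    - [[0.007,-0.09,0],-0.016,0.15]
    - [[0,-0.09,0],-0.016,0.15]

```text
t: 19.55
position: [0.6225, 0.0071, 0.0731]
ee_rot: [-180.0, -0.0, -4.0]
wrist_force: [-4.5, -0.8, 7.4]
finger_gap: 0.225
gripper_force: 21.9
```

Request:
move_arm:
  increments:
    - [[0,0,0],0,0.15]
    - [[0,0,0],0,0.15]

```text
t: 19.75
position: [0.6225, 0.007, 0.0731]
ee_rot: [-180.0, -0.0, -3.8]
wrist_force: [-2.7, -0.1, 7.3]
finger_gap: 0.225
gripper_force: 21.9
```

Gate appears shut. Releasing, checking, and heading to the pin.

Request:
move_arm:
  increments:
    - [[0,0,0],0,0.6]
    - [[0,0,0],0,0.6]
    - [[0,0,0.1],0,0.6]
    - [[0,0,0.4],0,1]
    - [[0,0,0.45],0,1]

```text
t: 20.25
position: [0.6219, 0.0079, 0.1667]
ee_rot: [180.0, 0.2, -3.8]
wrist_force: [0.9, 0.4, -0.3]
finger_gap: 0.912
gripper_force: 0.0
```

Request:
move_arm:
  increments:
    - [[0,0,0.45],0,1]
    - [[0,0,0.2],0,1]
    - [[0,0,0],0,1]

```text
t: 20.55
position: [0.6249, 0.0069, 0.2358]
ee_rot: [-180.0, -0.4, -3.8]
wrist_force: [-0.6, 0.2, -0.0]
finger_gap: 1.002
gripper_force: 0.0
```

```bash
python3 - <<'E'
from h import *
import pickle
o=np.array([.66657,-.10836]); xd=np.array([.99776,-.0669]); yd=np.array([.0669,.99776])
f=ctrl.grab_frame("wrist"); save(f,"w7.png"); s=ctrl.sense(); print(s["position"],s["ee_rot"],s["joint_positions"][6])
h=cv2.cvtColor(f["img"],cv2.COLOR_RGB2HSV)
m=(((h[...,0]<6)|(h[...,0]>174))&(h[...,1]>180)&(h[...,2]>110)).astype(np.uint8)
N,l,st,ce=cv2.connectedComponentsWithStats(m)
D=lambda p:np.round([(p-o)@xd,(p-o)@yd],4)
for i in range(1,N):
    if st[i,4]>100:
        print(st[i],ce[i],D(plane(f,*ce[i],.044)[:2]))
        cs,hi=cv2.findContours((l==i).astype(np.uint8),cv2.RETR_CCOMP,cv2.CHAIN_APPROX_NONE)
        for c,hh in zip(cs,hi[0]):
            if hh[3]>=0 and len(c)>12: e=cv2.fitEllipse(c); print(" hole",e,D(plane(f,*e[0],.044)[:2]))
E
```

```text
[0.62365787 0.00760167 0.23336968] [-179.96203028   -0.199188     -3.79564137] -62.69458534035175
[273 163  14  16 180] [279.56111111 169.87222222] [-0.034   0.1104]
[261 286  33  31 581] [280.41824441 303.17211704] [-0.1939  0.1092]
```

Request:
move_arm:
  increments:
    - [[-0.18,0.41,0],0.022,1]
    - [[-0.18,0.41,0],0.022,1]
    - [[-0.18,0.41,0],0.022,1]
    - [[-0.18,0.41,0],0.022,1]
    - [[-0.18,0.41,0],0.022,1]

```text
t: 21.1
position: [0.5309, 0.2143, 0.2301]
ee_rot: [-180.0, 0.1, 36.1]
wrist_force: [-0.1, 0.1, -0.2]
finger_gap: 1.001
gripper_force: 0.0
```

Request:
move_arm:
  increments:
    - [[-0.18,0.41,0],0.022,1]
    - [[-0.18,0.41,0],0.022,1]
    - [[-0.18,0.41,0],0.022,1]
    - [[-0.18,0.41,0],0.022,1]
    - [[0,0,0],0.022,1]

```text
t: 21.6
position: [0.455, 0.3847, 0.2289]
ee_rot: [-179.7, -0.0, 76.4]
wrist_force: [-0.5, -0.2, -1.1]
finger_gap: 0.998
gripper_force: 0.0
```

Request:
move_arm:
  increments:
    - [[0,0,0],0.022,1]
    - [[0,0,0],0,1]
    - [[0,0,0],0,1]

```text
t: 21.9
position: [0.4604, 0.3761, 0.2305]
ee_rot: [-179.9, 0.1, 83.1]
wrist_force: [0.6, -0.5, 0.8]
finger_gap: 1.002
gripper_force: 0.0
```

```bash
cat > pin.py <<'E'
from h import *
f=ctrl.grab_frame("wrist"); save(f,"w8.png"); s=ctrl.sense(); print(s["t"],s["position"],s["ee_rot"],s["joint_positions"][6])
h=cv2.cvtColor(f["img"],cv2.COLOR_RGB2HSV)
m=((h[...,0]>6)&(h[...,0]<18)&(h[...,1]>190)&(h[...,2]>150)).astype(np.uint8)
N,l,st,ce=cv2.connectedComponentsWithStats(m)
for i in range(1,N):
    if st[i,4]>60: print(st[i],ce[i],"z.09",plane(f,*ce[i],.09),"z.065",plane(f,*ce[i],.065))
E
python3 pin.py
```

```text
21.95 [0.46061527 0.37608845 0.23068062] [-1.79949162e+02  5.33497497e-02  8.31032849e+01] -27.411709320005453
```

```bash
python3 - <<'E'
from h import *
f=ctrl.grab_frame("wrist"); h=cv2.cvtColor(f["img"],cv2.COLOR_RGB2HSV)
u,v=proj(f,(.459,.374,.09)); print(u,v)
m=((h[...,0]>2)&(h[...,0]<20)&(h[...,1]>120)).astype(np.uint8)
N,l,st,ce=cv2.connectedComponentsWithStats(m)
for i in range(1,N):
    if st[i,4]>100: print(st[i],np.round(ce[i]),np.median(h[l==i],axis=0))
u,v=int(u),int(v)
for vv in range(v-60,v+45,8): print(vv,[tuple(int(a) for a in h[vv,uu]) for uu in range(u-40,u+41,16)])
E
```

```text
277.24957994484146 197.78913250203686
[358  32  45  80 917] [372.  77.] [ 14. 204.  56.]
[ 242  130   70   73 4673] [275. 166.] [ 14. 173.  65.]
[ 535  216   25  170 1590] [551. 316.] [ 16. 148.  40.]
[ 460  236   63  114 3782] [491. 291.] [ 17. 130.  54.]
[449 404  29  16 252] [462. 413.] [ 16. 142.  43.]
137 [(30, 6, 82), (12, 171, 61), (14, 172, 110), (13, 161, 119), (12, 163, 122), (15, 4, 137)]
145 [(0, 7, 74), (14, 167, 61), (14, 184, 72), (14, 166, 118), (14, 164, 126), (0, 7, 140)]
153 [(23, 13, 80), (14, 199, 59), (14, 197, 57), (15, 173, 118), (14, 165, 119), (0, 5, 140)]
161 [(15, 6, 79), (14, 189, 62), (9, 193, 62), (13, 174, 113), (13, 164, 123), (23, 14, 75)]
169 [(30, 13, 78), (13, 175, 64), (13, 255, 83), (13, 255, 59), (14, 193, 62), (0, 7, 75)]
177 [(0, 3, 79), (11, 163, 61), (13, 255, 88), (14, 255, 85), (14, 184, 61), (0, 7, 76)]
185 [(30, 10, 74), (15, 190, 59), (11, 209, 88), (14, 255, 81), (13, 151, 71), (174, 9, 142)]
193 [(0, 6, 80), (10, 159, 61), (15, 169, 59), (14, 178, 63), (14, 170, 123), (170, 6, 139)]
201 [(0, 7, 74), (10, 12, 133), (13, 53, 102), (13, 156, 121), (14, 156, 118), (0, 5, 141)]
209 [(15, 7, 141), (8, 7, 143), (0, 4, 136), (18, 9, 143), (15, 4, 139), (10, 5, 141)]
217 [(23, 7, 139), (15, 4, 139), (165, 4, 143), (10, 5, 143), (10, 5, 143), (10, 5, 146)]
225 [(173, 7, 139), (0, 2, 137), (0, 4, 142), (18, 9, 144), (0, 6, 139), (0, 7, 146)]
233 [(0, 2, 137), (10, 6, 139), (15, 4, 137), (8, 7, 147), (18, 9, 141), (20, 5, 141)]
241 [(15, 7, 144), (10, 5, 140), (10, 6, 139), (8, 7, 141), (0, 5, 140), (15, 7, 141)]
```

```bash
cat > pin.py <<'E'
from h import *
f=ctrl.grab_frame("wrist"); save(f,"w8.png"); s=ctrl.sense(); print(s["t"],s["position"],s["ee_rot"])
h=cv2.cvtColor(f["img"],cv2.COLOR_RGB2HSV)
m=((h[...,0]>4)&(h[...,0]<20)&(h[...,1]>215)&(h[...,2]>40)).astype(np.uint8); m=cv2.morphologyEx(m,cv2.MORPH_OPEN,np.ones((3,3),np.uint8))
N,l,st,ce=cv2.connectedComponentsWithStats(m)
for i in range(1,N):
    if st[i,4]>100:
        x,y,w,hh,a=st[i]; print(st[i],np.round(ce[i]),"mid-col low edge z.09",plane(f,x+w/2,y+hh,.09),"upper edge z.04",plane(f,x+w/2,y,.04),"L,R",plane(f,x,y+hh-w/2,.09),plane(f,x+w,y+hh-w/2,.09))
E
python3 pin.py
```

```text
22.05 [0.46081818 0.37614447 0.23094932] [-1.79978885e+02  4.02247474e-02  8.31600661e+01]
[262 160  26  33 573] [275. 177.] mid-col low edge z.09 [0.45770386 0.37869248 0.09      ] upper edge z.04 [0.45971001 0.3995435  0.04      ] L,R [0.44775879 0.39189149 0.09      ] [0.47058515 0.38914588 0.09      ]
```

Request:
move_arm:
  increments:
    - [[-0.02,0.13,-0.3],0,1]
    - [[0,0,-0.45],0,1]
    - [[0,0,-0.45],0,1]
    - [[0,0,-0.4],0,1]
    - [[0,0,-0.2],0,1]
  squeeze: 40

```text
t: 22.55
position: [0.4569, 0.3881, 0.0476]
ee_rot: [-179.8, 0.2, 83.2]
wrist_force: [0.4, 0.8, -0.0]
finger_gap: 1.001
gripper_force: 0.0
```

Request:
move_arm:
  increments:
    - [[0,0,0],0,1]
    - [[0,0,0],0,1]

```text
t: 22.75
position: [0.4594, 0.3894, 0.0516]
ee_rot: [180.0, 0.0, 83.2]
wrist_force: [-0.2, 0.2, 0.6]
finger_gap: 0.999
gripper_force: 0.0
```

```bash
python3 pin.py
```

```text
22.8 [0.45992894 0.3899233  0.05249324] [ 1.79897794e+02 -6.94803729e-02  8.32528515e+01]
[ 247  243   60  104 4148] [277. 300.] mid-col low edge z.09 [0.45763802 0.37943494 0.09      ] upper edge z.04 [0.46000818 0.40108381 0.04      ] L,R [0.44806861 0.39454521 0.09      ] [0.47052065 0.39187793 0.09      ]
```

Request:
move_arm:
  increments:
    - [[0,0,0],0,0]
    - [[0,0,0],0,0]
    - [[0,0,0],0,0]
    - [[0,0,0],0,0]
    - [[0,0,0],0,0]

```text
t: 23.3
position: [0.459, 0.3898, 0.0519]
ee_rot: [180.0, -0.0, 83.3]
wrist_force: [-1.5, 0.5, 4.1]
finger_gap: 0.266
gripper_force: 39.0
```

Request:
move_arm:
  increments:
    - [[0,0,0],0,0]
    - [[0,0,0],0,0]
    - [[0,0,0.2],0,0]
    - [[0,0,0.4],0,0]
    - [[0,0,0.4],0,0]

```text
t: 23.8
position: [0.4582, 0.3891, 0.1515]
ee_rot: [-179.9, 0.1, 83.3]
wrist_force: [0.5, 0.1, -0.1]
finger_gap: 0.27
gripper_force: 39.9
```

Request:
move_arm:
  increments:
    - [[0,0,0.4],0,0]
    - [[0,0,0],0,0]
    - [[0,0,0],0,0]

```text
t: 24.1
position: [0.4588, 0.3899, 0.1917]
ee_rot: [180.0, -0.1, 83.3]
wrist_force: [-0.5, -0.7, -1.0]
finger_gap: 0.271
gripper_force: 39.9
```

Request:
move_arm:
  increments:
    - [[0.026,-0.44,0],0,0]
    - [[0.026,-0.44,0],0,0]
    - [[0.026,-0.44,0],0,0]
    - [[0.026,-0.44,0],0,0]
    - [[0.026,-0.44,0],0,0]

```text
t: 24.6
position: [0.4703, 0.1677, 0.1896]
ee_rot: [-179.8, 0.1, 83.3]
wrist_force: [0.6, -0.6, -0.3]
finger_gap: 0.269
gripper_force: 39.9
```

Request:
move_arm:
  increments:
    - [[0.026,-0.44,0],0,0]
    - [[0.026,-0.44,0],0,0]
    - [[0.026,-0.44,0],0,0]
    - [[0.026,-0.44,0],0,0]
    - [[0.026,-0.44,0],0,0]

```text
t: 25.1
position: [0.4834, -0.0517, 0.1897]
ee_rot: [-179.8, 0.0, 83.3]
wrist_force: [1.5, 0.3, -0.1]
finger_gap: 0.271
gripper_force: 39.9
```

Request:
move_arm:
  increments:
    - [[0,0,0],0,0]
    - [[0,0,0],0,0]
    - [[0,0,0],0,0]

```text
t: 25.4
position: [0.484, -0.049, 0.1902]
ee_rot: [-179.8, -0.0, 83.4]
wrist_force: [0.0, 0.4, -1.4]
finger_gap: 0.268
gripper_force: 39.9
```

```bash
python3 - <<'E'
from h import *
import pickle
f=ctrl.grab_frame("wrist"); save(f,"w9.png"); pickle.dump(f,open("w9.pkl","wb")); s=ctrl.sense(); print(s["t"],s["position"],s["ee_rot"])
print("lock@.044",proj(f,(.4846,.0171,.044)),"lock@.03",proj(f,(.4846,.0171,.03)),"tcp",proj(f,s["position"]),"tip",proj(f,s["position"]-[0,0,.05]))
E
```

```text
25.45 [ 0.48419632 -0.0486495   0.19038117] [-1.79869138e+02 -3.44237224e-02  8.34419101e+01]
lock@.044 (np.float64(270.9150239666892), np.float64(119.42208145549614)) lock@.03 (np.float64(271.3175885648135), np.float64(118.55481356907451)) tcp (np.float64(278.9019292702349), np.float64(274.0509018957913)) tip (np.float64(279.10057901604324), np.float64(234.5168085205279))
```

View pics/w9.png

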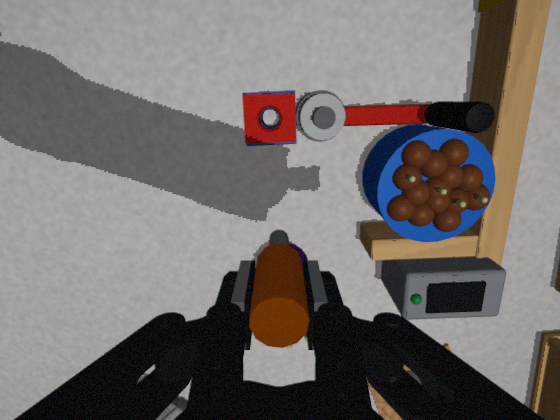

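Wrist view: tub home in the corner (435,185), gate shut with the red tail's hole (269,118) over the blue block, and the pin's shank tip at (279,235) directly below the TCP.

```bash
python3 - <<'E'
from h import *
import pickle
f=pickle.load(open("w9.pkl","rb")); h=cv2.cvtColor(f["img"],cv2.COLOR_RGB2HSV)
r=(((h[...,0]<8)|(h[...,0]>172))&(h[...,1]>150)).astype(np.uint8)
w=r[85:150,240:300]; cs,hi=cv2.findContours(w,cv2.RETR_CCOMP,cv2.CHAIN_APPROX_NONE)
for c,q in zip(cs,hi[0]):
    if q[3]>=0 and len(c)>20: e=cv2.fitEllipse(c); u,v=e[0][0]+240,e[0][1]+85; print(e,u,v,plane(f,u,v,.044))
x=h[105:131,256:284]; b=(x[...,2]>130)&(x[...,1]<60)  # table seen through both holes
v,u=np.nonzero(b); print("through",u.mean()+256,v.mean()+105,len(u),u.min()+256,u.max()+256,v.min()+105,v.max()+105)
print("proj hole circle .044", [np.round(proj(f,(.4846+a,.0171+b,.044)),1) for a,b in((.009,0),(-.009,0),(0,.009),(0,-.009))])
E
```

```text
((29.38074493408203, 32.82399368286133), (21.322507858276367, 22.38839340209961), 174.0381317138672) 269.38074493408203 117.82399368286133 [0.48346709 0.0185481  0.044     ]
through 269.02597402597405 116.5 154 263 275 110 124
proj hole circle .044 [array([281.4, 118.2]), array([260.4, 120.7]), array([269.6, 108.4]), array([272.2, 130.2])]
```

Request:
move_arm:
  increments:
    - [[-0.005,0.35,0],0,0]
    - [[0,0.32,0],0,0]
    - [[0,0,-0.3],0,0]
    - [[0,0,-0.3],0,0]
    - [[0,0,-0.2],0,0]

```text
t: 25.95
position: [0.4831, 0.0192, 0.1094]
ee_rot: [-179.9, -0.0, 83.6]
wrist_force: [-1.2, -0.7, -0.4]
finger_gap: 0.269
gripper_force: 39.9
```

Request:
move_arm:
  increments:
    - [[0,0,0],0,0]
    - [[0,0,0],0,0]
    - [[0,0,0],0,0]
    - [[0,0,0],0,0]

```text
t: 26.35
position: [0.4851, 0.0169, 0.1123]
ee_rot: [179.9, -0.0, 83.3]
wrist_force: [0.4, -1.0, -1.2]
finger_gap: 0.266
gripper_force: 39.9
```

```bash
python3 - <<'E'
from h import *
P=[]
for i in range(6): f=ctrl.grab_frame("wrist"); P.append(ctrl.sense()["position"])
P=np.array(P);print(np.round(P,4),P.mean(0)); save(f,"w10.png")
E
```

```text
[[0.485  0.0168 0.1123]
 [0.4849 0.0167 0.1121]
 [0.4848 0.0167 0.112 ]
 [0.4846 0.0166 0.1118]
 [0.4845 0.0167 0.1117]
 [0.4845 0.0166 0.1116]] [0.48472141 0.01669373 0.11191796]
```

Request:
move_arm:
  increments:
    - [[-0.006,0.013,-0.1],0,0]
    - [[0,0,-0.1],0,0]
    - [[0,0,-0.05],0,0]
    - [[0,0,0],0,0]
    - [[0,0,0],0,0]

```text
t: 27.15
position: [0.4836, 0.0177, 0.086]
ee_rot: [-180.0, 0.0, 83.3]
wrist_force: [0.3, 0.5, -1.3]
finger_gap: 0.273
gripper_force: 39.9
```

Request:
move_arm:
  increments:
    - [[0,0,-0.05],0,0]
    - [[0,0,-0.05],0,0]
    - [[0,0,0],0,0]

```text
t: 27.45
position: [0.4833, 0.018, 0.0758]
ee_rot: [-179.9, 0.0, 83.3]
wrist_force: [-1.0, 0.8, -0.1]
finger_gap: 0.269
gripper_force: 39.9
```

Request:
move_arm:
  increments:
    - [[0,0,-0.05],0,0]
    - [[0,0,-0.05],0,0]
    - [[0,0,-0.05],0,0]
    - [[0,0,-0.03],0,0]
    - [[0,0,0],0,0]

```text
t: 27.95
position: [0.4834, 0.0179, 0.0578]
ee_rot: [-179.9, 0.0, 83.3]
wrist_force: [0.5, -0.4, -1.1]
finger_gap: 0.273
gripper_force: 39.9
```

Request:
move_arm:
  increments:
    - [[0,0,0],0,0]
    - [[0,0,0],0,0]

```text
t: 28.15
position: [0.4839, 0.0179, 0.0584]
ee_rot: [180.0, -0.0, 83.3]
wrist_force: [-0.4, 0.8, -0.3]
finger_gap: 0.269
gripper_force: 39.9
```

Request:
move_arm:
  increments:
    - [[0,0,-0.01],0,0]
    - [[0,0,0],0,0.4]
    - [[0,0,0],0,0.4]
    - [[0,0,0],0,0.4]
    - [[0,0,0.1],0,0.4]

```text
t: 28.65
position: [0.483, 0.0179, 0.0669]
ee_rot: [-179.9, 0.0, 83.3]
wrist_force: [0.1, 0.5, -0.5]
finger_gap: 0.4
gripper_force: 0.0
```

Request:
move_arm:
  increments:
    - [[0,0,0.2],0,0.5]
    - [[0,0,0.4],0,0.6]
    - [[0,0,0.45],0,1]
    - [[0,-0.2,0.3],0,1]
    - [[0,-0.45,0],0,1]

```text
t: 29.15
position: [0.4868, -0.0442, 0.2065]
ee_rot: [179.6, -0.2, 83.8]
wrist_force: [0.9, -1.2, -1.1]
finger_gap: 1.0
gripper_force: 0.0
```

Request:
move_arm:
  increments:
    - [[0,0,0],0,1]
    - [[0,0,0],0,1]
    - [[0,0,0],0,1]

```text
t: 29.45
position: [0.4834, -0.0462, 0.2023]
ee_rot: [-180.0, -0.0, 83.3]
wrist_force: [0.1, 0.4, 0.2]
finger_gap: 1.002
gripper_force: 0.0
```

```bash
python3 - <<'E'
from h import *
f=ctrl.grab_frame("wrist"); save(f,"w11.png"); s=ctrl.sense(); print(s["t"],s["position"],s["wrist_force"])
h=cv2.cvtColor(f["img"],cv2.COLOR_RGB2HSV)
m=((h[...,0]>4)&(h[...,0]<20)&(h[...,1]>215)&(h[...,2]>40)).astype(np.uint8); m=cv2.morphologyEx(m,cv2.MORPH_OPEN,np.ones((3,3),np.uint8))
N,l,st,ce=cv2.connectedComponentsWithStats(m)
for i in range(1,N):
    if st[i,4]>80: print(st[i],np.round(ce[i]))
def ex(z0,z1,c=(.4840,.0178)):
    q=np.array([proj(f,(c[0]+.012*np.cos(a),c[1]+.012*np.sin(a),z)) for z in(z0,z1) for a in np.linspace(0,6.28,60)]); return q.min(0).round(1),q.max(0).round(1)
print("expected seated",ex(.044,.094),"10mm up",ex(.054,.104))
E
```

```text
29.5 [ 0.48341131 -0.04590588  0.20211954] [-0.25862348  0.58842988  0.09573356]
[254 124  21  17 117] [262. 134.]
expected seated (array([253.4, 107. ]), array([285.7, 141.6])) 10mm up (array([252.4, 107.2]), array([286. , 143.2]))
```

```bash
python3 - <<'E'
from h import *
for n in("wrist","scene"):
    f=ctrl.grab_frame(n); h=cv2.cvtColor(f["img"],cv2.COLOR_RGB2HSV)
    u,v=map(int,proj(f,(.484,.0178,.07)))
    w=np.s_[max(v-30,0):v+30,u-30:u+30]; x=h[w]
    m=((x[...,0]>5)&(x[...,0]<20)&(x[...,1]>150)).astype(np.uint8)
    N,l,st,ce=cv2.connectedComponentsWithStats(m)
    for i in range(1,N):
        if st[i,4]>15: print(n,st[i]+[u-30,max(v-30,0),0,0,0],np.median(x[l==i],axis=0))
    for z0 in(.044,.050,.056):
        q=np.array([proj(f,(.484+.012*np.cos(a),.0178+.012*np.sin(a),z)) for z in(z0,z0+.05) for a in np.linspace(0,6.28,60)]); print(z0,q.min(0).round(1),(q.max(0)-q.min(0)).round(1))
E
```

```text
wrist [254 107  32  34 850] [ 16. 215. 171.]
0.044 [253.5 107.3] [32.3 34.7]
0.05 [252.9 107.4] [33.1 35.5]
0.056 [252.2 107.6] [33.9 36.4]
0.044 [282.4 200.7] [ 8.8 19.7]
0.05 [282.4 198.9] [ 8.8 19.8]
0.056 [282.3 197.1] [ 8.8 19.8]
```

The pin's outline matches the fully seated prediction (254,107, 32×34). Handing in.

```bash
python3 -c "
from cell import ctrl
print(ctrl.job_done())"
```

```text
the job is handed in; nothing more can be done
None
```

I handed the job in at about 30 s of the 72 s allowed. By my own camera and force checks, the cup is upright on the mat, the tub is home against the rail and end stop, the gate is shut and the pin is fully seated, but the hand-in returned no verdict and I didn't re-measure the bystanders.

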